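# White-reference check of a hand-held sensor at the seedling bench

### The job

Set up the white-reference check: lay the wider rubber disc flat and centred on the round metal plate, then the smaller white reference disc centred on top of it, letting go of each. Then draw the hand-held sensor out of its slanting holder, turn it level with its glass window facing down, and finish still holding it there, steady, with the window directly above the middle of the white disc and about 100 mm over it. Leave the two discs stacked and everything else on the bench where it is.

Things in the scene. Friction and masses are not known exactly. Their poses are not given: they have to be found in the camera images.
- plate_top (a point): fixed round aluminium plate on the bench, 100 mm across and 15 mm high; this point is the centre of its top face
- backing_center (a point): loose black rubber backing disc, the wider of the two discs, 56 mm across, 14 mm thick, 50 g, lying flat on the bench; point at its centre, half-way up, z axis up
- reference_center (a point): loose white plastic reference disc, the smaller of the two discs, 44 mm across, 14 mm thick, 60 g, lying flat on the bench; point at its centre, half-way up, z axis up
- holder: fixed bare steel sensor holder, base 140 x 100 x 12 mm, origin at the centre of the base's underside. Its level x axis shows the way its sleeve leans: the sleeve rises 50 degrees above level towards +x and is open at its upper end; its floor stops the sensor's tail and a tongue 16 mm wide carries the handle from beneath as far as 20 mm beyond holder_seat
- holder_seat (a point): point fixed to the holder (30 mm ahead of and 135 mm above its origin) where sensor_grip lies while the sensor is in the sleeve, slanting 50 degrees, head up and leaning along holder +x, display side up and towards holder -x. The sleeve covers the handle from x = -115 to -55 mm with 3 mm side play: draw it over 60 mm along its own +x to free it
- sensor_grip (a point): hand-held reflectance sensor, about 220 g, starting in the holder; point at the centre of its handle's free part, where to grip, near its centre of mass. x axis from tail to head, y across, z out of the display side. Handle 28 mm (y) x 24 mm (z), from x = -115 to +60 mm; head 46 mm (y) x 34 mm (z), from x = 60 to 120 mm
- sensor_eye (a point): the round glass window of the sensor, in the underside of its head, 90 mm ahead of sensor_grip along x and 18 mm below it along z; the window looks along the sensor's -z
- pot_a_mid (a point): bystander: square black plastic pot with a seedling, 70 x 70 mm, pot 65 mm high (leaves to about 135 mm); point half-way up the pot
- pot_b_mid (a point): bystander: a second such seedling pot, same sizes; point half-way up the pot
- saucer: bystander: shallow terracotta saucer, 90 mm across, 18 mm high; origin at the centre of its underside
- clay_pot: bystander: empty terracotta pot, 84 mm across at the rim, 85 mm high; origin at the centre of its underside
- spray: bystander: white bottle with a cap, 66 mm across, 190 mm high; origin at the centre of its underside
- tin: bystander: tin can, 70 mm across, 75 mm high; origin at the centre of its underside
- trowel: bystander: hand trowel lying on the bench, 235 mm long, 55 mm wide, up to 26 mm high; x axis from the wooden handle to the blade; origin on the bench where handle and blade meet
Not all that is in view belongs to the job. Leave any pink look-alike of the part that bears sensor_grip alone. Of the things shaped like the part that bears backing_center, the black one is meant.

How it is judged (in metres and radians):
On the way, in this order (a step that is already met when the one before it is completed fails the run):
1. the rubber disc lies flat and centred on the plate, let go (horizontal distance between backing_center and plate_top below 0.01 m and height (world z) of backing_center between 0.018 and 0.026 m and angle between backing_center's own z axis and vertical below 0.12 rad and contact force between backing and the fingers below 0.05 N and linear speed of backing below 0.03 m/s), for 0.2 s.
2. the white disc lies flat and centred on the rubber disc, let go (horizontal distance between backing_center and plate_top below 0.01 m and height (world z) of backing_center between 0.018 and 0.026 m and angle between each of backing_center, reference_center's own z axis and vertical below 0.12 rad and horizontal distance between reference_center and backing_center below 0.008 m and height (world z) of reference_center between 0.032 and 0.04 m and contact force between reference and the fingers below 0.05 N and linear speed of reference below 0.03 m/s), for 0.2 s.
3. the sensor is held in the fingers, drawn clear of its holder (distance between sensor_grip and holder_seat above 0.07 m and contact force between sensor and holder below 0.05 N and contact force between sensor and the fingers above 0.5 N), for 0.1 s.
At the end, for the whole second after the job is handed in: Sensor held still in the fingers, touching nothing else, level within 10 degrees, window down, within 20 mm of the white disc's axis and 60 to 140 mm above its top. Rubber disc flat within 10 mm of the plate's centre, white disc flat on it within 8 mm of its centre, both let go (all of step 2 and contact force between sensor and pot_a below 0.05 N and contact force between sensor and pot_b below 0.05 N and contact force between sensor and saucer below 0.05 N and contact force between sensor and clay_pot below 0.05 N and contact force between sensor and spray below 0.05 N and contact force between sensor and tin below 0.05 N and contact force between sensor and trowel below 0.05 N and contact force between sensor and backing below 0.05 N and contact force between sensor and plate below 0.05 N and contact force between backing and the fingers below 0.05 N and linear speed of each of backing, sensor below 0.03 m/s and contact force between sensor and the fingers above 0.5 N and contact force between sensor and holder below 0.05 N and contact force between sensor and reference below 0.05 N and angle between sensor_grip's own z axis and vertical below 0.175 rad and horizontal distance between sensor_eye and reference_center below 0.02 m and height (world z) of sensor_eye between 0.103 and 0.183 m); the arm keeps its last pose, push and grip.
It fails at once if a bystander is shoved more than 30 mm or knocked over (distance of any of pot_a_mid, pot_b_mid, saucer, clay_pot, spray, tin, trowel from where it was at the start of the episode above 0.03 m or angle between any of pot_a_mid, pot_b_mid, saucer, clay_pot, spray, tin, trowel's own z axis and vertical above 0.4 rad).
It also fails if it takes over 72 s, if anything falls off the work surface, if the arm or the gripper's body presses on something with over 40 N, if the wrist force passes 120 N, or if a joint passes its speed limit or range.

### The arm

A 6-joint arm with a two-finger parallel gripper is mounted at the origin on the work surface. World frame = base frame: x ahead of the robot, y to its left, z up, the work surface at z = 0. Lengths are in mm, angles in rad, forces in N, time in s.
With the tool pointing down it reaches from about 400 to 825 mm from the base axis. Payload 7 kg.
Tool frame: the origin (TCP) lies midway between the tips of the shut fingers; the grasp point (between the pads) lies 19 mm behind it (arm.grip_depth is the distance from the TCP to the grasp point, in mm); z points along the fingers, y is the line along which they close (so a half turn about z gives the same grasp; the last joint's range is limited). The gripper opens to 85 mm and grips with 20 to 120 N. Pads are 22 mm wide; open, the fingers measure 114 mm over their backs; the gripper's body (76 mm by 85 mm) begins 54 mm behind the grasp point. The pads swing forward as they close: fully open they stand 13 mm farther back than shut.
Start: joints at [-0.905, 0.359, 0.012, 0, -1.224, -0.288], TCP at [248.964, -627.385, 231.302] pointing down, gripper open.
Joint ranges: [-3.07, 3.07], [-1.43, 2.12], [-1.02, 1.25], [-3.03, 1.67], [-3.05, -0], [-3.03, 3.03]. Speed limits (rad/s): [2.39, 2.39, 3.01, 3.14, 3.14, 3.14].

### API

Orientations are given as a unit quaternion [w, x, y, z].
In Python, from rig import readout, get_image, order, nets, arm gives the robot as it stands.
- The arm moves only by the tool servo_tool, never from a script. Its argument "motion" is a list that holds one entry, the list of rows, each a list of 5 numbers: the finger opening in cm, from 0 to 8.54, then the shift along the tool's x, y, z in cm, then the turn about the tool's z in degrees. A call has exactly 8 rows; each row is the pose to reach, as a shift and turn from the pose commanded when the call began, along the tool's axes at that moment; what a row does not reach only later rows make up. A row lasts 1/10 s, in which the tool goes at most 50 mm and 8.59 degrees, less where a joint would pass 70% of its speed; a pose out of reach is approached as far as the arm can. A call with a gripper value outside its range is refused whole. The fingers move at their own pace and stop on an object; "squeeze" is the grip in N (left out, the last holds). Time passes only in rows, so rows that repeat a pose let the fingers close, or fill a call up. It gives the time, the measured TCP pose, the force, the opening and the grip force at its end, in the units of the state.
- readout.get_state(): the state, without advancing time (a new reading comes with each control period).
- get_image(name): name is "scene" or "top" or "wrist"; returns a dict with "pixels" (400x640x3 uint8, red, green, blue), "fx", "fy", "cx", "cy" (pixels), "R" (3x3) and "t" (3): a world point X has camera coordinates R X + t. Camera axes: x right, y down, z forward; pixel columns grow to the right and rows downward; lengths in mm; the calibration is good to about 2 mm. The wrist camera is an equidistant fisheye: a pixel r from the principal point sees the ray r / f radians off the axis. A picture is of the moment at which its call begins. There is no depth.
- order.job_done(): hands the job in; it is judged then, once.
Trained networks look in a picture, given as the dict that the camera call returned (one of the last four; its "shot" number tells which), for a name from the list of things; names that differ only in an ending like _2 or _b are one class to them, and where a whole thing is asked for, a point or a joint stands for the part that bears it (a point fixed in the world has none). Each returns a list of dicts, best first, with "conf" (0 to 1); they miss things now and then, are a little off and sometimes report something else, mostly with a low value. They report only what shows in the picture. A call takes as long as a camera call. They do not tell look-alikes from the thing itself.
- nets.masks_of(thing, picture): "pixels" (400x640 bool, what is visible of it) and "box" ([centre column, centre row, width, height] in pixels, round what is visible of it).
The state is a dict: "clock": time; "qpos": joint angles; "joint_velocities": joint speeds; "tau": joint torques, N m; "tool_pos": TCP position; "tcp_rot": TCP orientation; "force": force on the tool from outside, world axes, zero at the start; "torque": the same for the moment, N m; "width": finger opening in mm; "finger_force": force on a finger pad.
Only numpy, scipy, OpenCV 4.12 (cv2) and the standard library are available. Lean on these libraries where they do the work, as an engineer would, in place of code of your own. Each camera call takes 0.05 s, during which the arm holds its last target. There are 200 camera calls.

## Working session

There is one attempt and no reset: what is moved stays moved. The work goes in short steps, Python scripts to look and compute and a tool call to move; the robot and the scene stay as the last step left them, time stands still between calls to the robot, and variables do not carry over. Pictures are saved under pics/ and viewed, at most 10 in all, crops included, and the job is handed in when it is done.

Besides the shell and the picture viewer there is one more tool, called after "Call:" by a JSON object that holds its "fn" and its "kwargs", one argument or row to a line. servo_tool: Moves the arm, as the interface text tells. Its arguments: {"type":"object","properties":{"motion":{"type":"array"},"squeeze":{"type":"number"}},"required":["motion"]}

```bash
python3 - <<'E'
import cv2
a=cv2.imread('pics/top0.png');b=cv2.imread('pics/scene0.png')
cv2.imwrite('pics/top0b.png',cv2.resize(a[110:330,170:480],None,fx=2.55,fy=2.55,interpolation=cv2.INTER_CUBIC))
cv2.imwrite('pics/scene0b.png',cv2.resize(b[120:380,150:540],None,fx=2.05,fy=2.05,interpolation=cv2.INTER_CUBIC))
E
```

```text
(no output)
```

View pics/top0b.png

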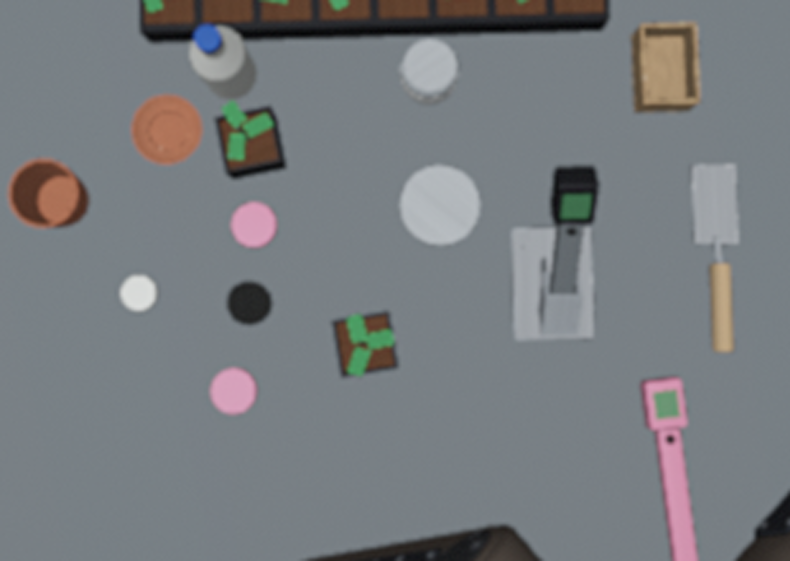

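View pics/scene0b.png

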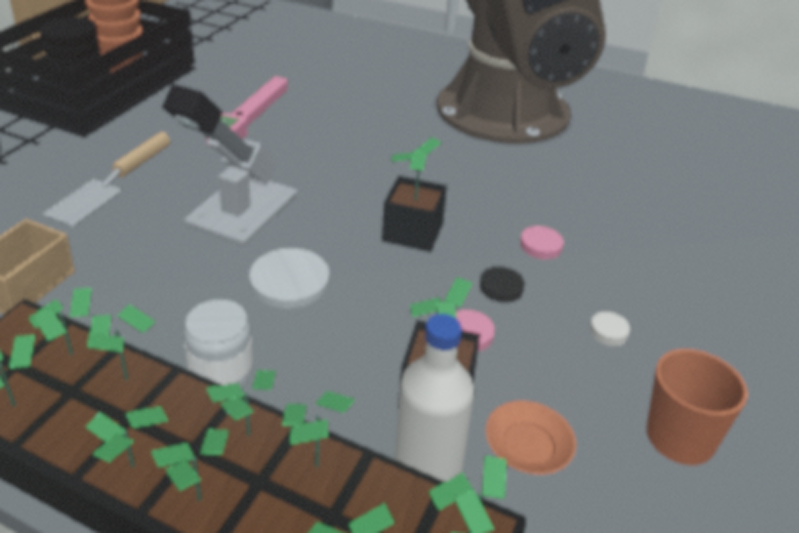

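The top view shows the plate at crop (440,204), the black disc at (249,302) between two pink ones, and the white disc at (138,292). The holder is at (553,283) with the sensor leaning up the picture (world +x), and a pink look-alike lies at (670,470). The scene view agrees. I'll refine the positions next.

```bash
cat >> h.py <<'E'
from scipy.optimize import least_squares
def cyl(im,c,r,z0,z1,fish=False):
    a=np.linspace(0,2*np.pi,60)
    P=[proj(im,[c[0]+r*np.cos(t),c[1]+r*np.sin(t),z],fish) for t in a for z in(z0,z1)]
    h=cv2.convexHull(np.array(P,np.float32)); m=cv2.moments(h); return np.array([m['m10'],m['m01']])/m['m00'],m['m00']
def cen(mask): 
    v,u=np.nonzero(mask); return np.array([u.mean(),v.mean()]),mask.sum()
def fit(im,uv,r,z0,z1,x0,fish=False):
    return least_squares(lambda c:cyl(im,c,r,z0,z1,fish)[0]-uv,x0,diff_step=1e-4).x
def blob(im,uv,rad,f):
    p=im['pixels'].astype(int); V,U=np.mgrid[:400,:640]
    m=f(p)&(np.hypot(U-uv[0],V-uv[1])<rad)
    n,l,st,_=cv2.connectedComponentsWithStats(m.astype(np.uint8)); k=1+np.argmax(st[1:,4]); return l==k
dark=lambda p:p.max(2)<75
white=lambda p:p.min(2)>165
E
cat > b.py <<'E'
from h import *
for n in('top','scene'):
    im=get_image(n)
    for th,r,z0,z1,x,f in(('b',28,0,14,(457,141),dark),('w',22,0,14,(478,277),white),('p',50,0,15,(580,-101),None)):
        uv=proj(im,[*x,14]); 
        if f: m=blob(im,uv,20,f)
        else: m=nets.masks_of('plate_top',im)[0]['pixels']
        c,a=cen(m); xy=fit(im,c,r,z0,z1,x); print(n,th,c.round(1),a,cyl(im,xy,r,z0,z1)[1].round(),xy.round(1))
    if n=='top':
        c=proj(im,[476,-238,12]); p=im['pixels'].astype(int)
        for q in ('holder','sensor_grip','trowel','pot_b_mid'):
            for mm in nets.masks_of(q,im)[:2]:
                pts=np.argwhere(mm['pixels'])[:,::-1].astype(np.float32)
                box=cv2.boxPoints(cv2.minAreaRect(pts)); print(q,[onz(im,*b,12).round()[:2].tolist() for b in box], cv2.minAreaRect(pts)[1])
E
python3 b.py
```

```text
Traceback (most recent call last):
  File "b.py", line 8, in <module>
    c,a=cen(m); xy=fit(im,c,r,z0,z1,x); print(n,th,c.round(1),a,cyl(im,xy,r,z0,z1)[1].round(),xy.round(1))
                                                                ^^^^^^^^^^^^^^^^^^^^^^^^^^^
AttributeError: 'float' object has no attribute 'round'
```

```bash
sed -i 's/\[1\].round(),xy/[1],xy/' b.py; python3 b.py
```

```text
top b [267.4 228.4] 214 252.39260032842867 [462.3 144.5]
top w [223.8 224.4] 159 162.97474067262374 [478.7 283.3]
top p [342.6 190.9] 750 776.792362766806 [575.9 -98.2]
holder [[547.0, -188.0], [545.0, -290.0], [405.0, -285.0], [407.0, -183.0]] (44.0, 32.0)
holder [[496.0, 301.0], [495.0, 259.0], [457.0, 260.0], [458.0, 301.0]] (12.0, 13.0)
sensor_grip [[623.0, -239.0], [622.0, -296.0], [462.0, -290.0], [463.0, -233.0]] (50.0, 18.0)
sensor_grip [[352.0, -341.0], [358.0, -389.0], [121.0, -416.0], [115.0, -368.0]] (76.56079864501953, 15.357776641845703)
trowel [[618.0, -418.0], [617.0, -472.0], [384.0, -461.0], [386.0, -408.0]] (73.0, 17.0)
pot_b_mid [[437.0, 41.0], [448.0, -34.0], [374.0, -44.0], [364.0, 31.0]] (23.509056091308594, 24.00225067138672)
scene b [394.3 258.4] 263 335.7453463601414 [461.4 144.7]
scene w [447.7 278.6] 199 264.74697228707373 [471.5 282.6]
scene p [291.3 254.7] 897 939.5655647604726 [574.1 -96.1]
```

Call:
{"fn": "servo_tool", "kwargs": {
  "motion": [
    [[8.5,-4.0,2.5,0,3],[8.5,-8.0,5,0,6],[8.5,-12,7.5,0,9],[8.5,-16,10,0,12],[8.5,-20,12,0,15],[8.5,-24,14,0,18],[8.5,-28,16,0,21.7],[8.5,-28,16,0,21.7]]
  ],
  "squeeze": 30
}}

```text
clock: 2.45
tool_pos: [453.3, -372.1, 231.5]
tcp_rot: [0.001, -0.001, 1.0, -0.0]
force: [0.4, 0.6, 0.2]
width: 85.3
finger_force: 0.0
```

Call:
{"fn": "servo_tool", "kwargs": {
  "motion": [
    [[8.5,-0.2,5,0,0],[8.5,-0.4,10,0,0],[8.5,-0.6,15,0,0],[8.5,-0.9,20,0,0],[8.5,-0.9,25,0,0],[8.5,-0.9,30,0,0],[8.5,-0.9,35,0,0],[8.5,-0.9,40,0,0]]
  ]
}}

```text
clock: 3.25
tool_pos: [459.2, 26.1, 231.8]
tcp_rot: [0.001, 0.0, 1.0, 0.0]
force: [1.5, -0.0, 0.1]
width: 85.0
finger_force: 0.0
```

Call:
{"fn": "servo_tool", "kwargs": {
  "motion": [
    [[8.5,0,5,0,0],[8.5,0,8,4,0],[8.5,0,11.6,8,0],[8.5,0,11.6,12,0],[8.5,0,11.6,13,0],[8.5,0,11.6,13,0],[8.5,0,11.6,13,0],[8.5,0,11.6,13,0]]
  ]
}}

```text
clock: 4.05
tool_pos: [461.0, 140.5, 103.3]
tcp_rot: [0.001, 0.001, 1.0, 0.001]
force: [-0.1, 1.1, 0.7]
width: 85.1
finger_force: 0.0
```

```bash
cat > c.py <<'E'
from h import *
s=readout.get_state(); print(s['tool_pos'].round(1) if hasattr(s['tool_pos'],'round') else s['tool_pos'])
W=get_image('wrist'); save(W,'w1.png'); print(ray(W,320,200)[0].round(),W['fx'],W['cx'],W['cy'])
uv=proj(W,[462,144.5,14],True); print('expect',uv, 'white',proj(W,[478,283,14],True),'tcp',proj(W,s['tool_pos'],True))
for f,x,r in((dark,(462,144.5),28),(white,(478,283),22)):
    try:
        c0,a0=cyl(W,x,r,0,14,True); m=blob(W,c0,1.3*np.sqrt(a0/3.14),f); c,a=cen(m); print(c,a,a0,fit(W,c,r,0,14,x,True).round(1))
    except Exception as e: print(e)
E
python3 c.py
```

```text
[461.  140.5 103.3]
[385. 141. 246.] 309.70691628693146 317.0691146050878 199.24809614795845
expect [321.15840594 202.18548681] white [476.81003508 218.65014911] tcp [316.20712568 254.83738326]
[323.29016987 201.17153996] 3591 3919.543693111744 [463.5 146.3]
[476.50065445 219.94633508] 1528 1852.6866200317163 [482.4 287.6]
```

View pics/w1.png

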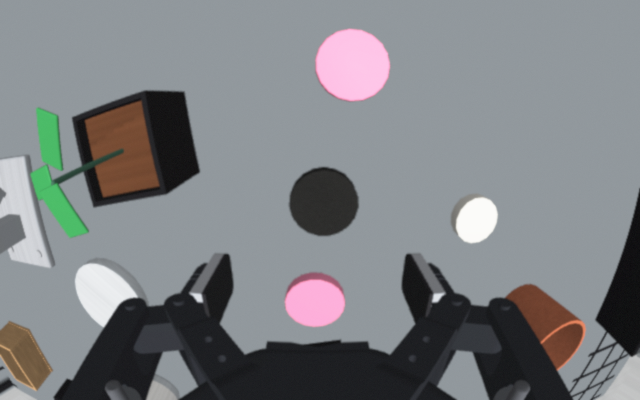

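Call:
{"fn": "servo_tool", "kwargs": {
  "motion": [
    [[8.5,-0.1,0.3,4,0],[8.5,-0.1,0.3,7,0],[8.5,-0.1,0.3,9,0],[8.5,-0.1,0.3,10,0],[8.5,-0.1,0.3,10,0],[8.5,-0.1,0.3,10,0],[4.5,-0.1,0.3,10,0],[4.5,-0.1,0.3,10,0]]
  ],
  "squeeze": 30
}}

```text
clock: 4.9
tool_pos: [461.4, 143.9, 2.4]
tcp_rot: [0.001, 0.0, 1.0, 0.001]
force: [-0.3, 1.8, 0.0]
width: 58.5
finger_force: 0.2
```

Call:
{"fn": "servo_tool", "kwargs": {
  "motion": [
    [[4.5,0,0,0,0],[4.5,0,0,0,0],[4.5,0,0,0,0],[4.5,0,0,0,0],[4.5,0,0,0,0],[4.5,0,0,0,0],[4.5,0,0,-1,0],[4.5,0,0,-3,0]]
  ]
}}

```text
clock: 5.7
tool_pos: [459.9, 142.8, 31.3]
tcp_rot: [-0.001, 0.001, 1.0, -0.001]
force: [-0.3, 0.0, 0.1]
width: 54.0
finger_force: 31.9
```

Call:
{"fn": "servo_tool", "kwargs": {
  "motion": [
    [[4.5,-1.0,-1.5,-3,0],[4.5,-2.8,-5.5,-4,0],[4.5,-4.7,-10,-4,0],[4.5,-6.6,-14.5,-4,0],[4.5,-8.5,-19,-4,0],[4.5,-10.3,-22.5,-4,0],[4.5,-11.2,-24,-4,0],[4.5,-11.2,-24,-4,0]]
  ]
}}

```text
clock: 6.5
tool_pos: [573.3, -98.9, 71.8]
tcp_rot: [0.0, 0.002, 1.0, -0.0]
force: [-0.2, 0.3, -0.9]
width: 54.0
finger_force: 32.0
```

```bash
cat > d.py <<'E'
from h import *
s=readout.get_state(); print(s['tool_pos'].round(1),s['width'])
W=get_image('wrist'); save(W,'w2.png'); T=get_image('top')
for m in nets.masks_of('plate_top',W)[:2]: print('plate',m['conf'],np.round(m['box']), fit(W,cen(m['pixels'])[0],50,0,15,(575,-97),True).round(1))
for m in nets.masks_of('backing_center',W)[:3]: print('back',m['conf'],np.round(m['box']))
x=s['tool_pos']; print('proj plate',[proj(W,[575+50*a,-97+50*b,15],True).round() for a,b in((0,0),(-1,0),(0,1),(0,-1))],'disc',cyl(W,x[:2],28,x[2]-2,x[2]+12,True))
E
python3 d.py
```

```text
[573.3 -98.9  71.8] 53.98680491910848
plate 0.95 [322. 200. 141.  93.] [561.5 -93.6]
back 0.76 [608.   9.  50.  18.]
back 0.5 [576. 321. 128. 142.]
proj plate [array([319., 218.]), array([319., 146.]), array([390., 218.]), array([248., 218.])] disc (array([316.18617527, 257.60122115]), 9795.958323315252)
```

View pics/w2.png

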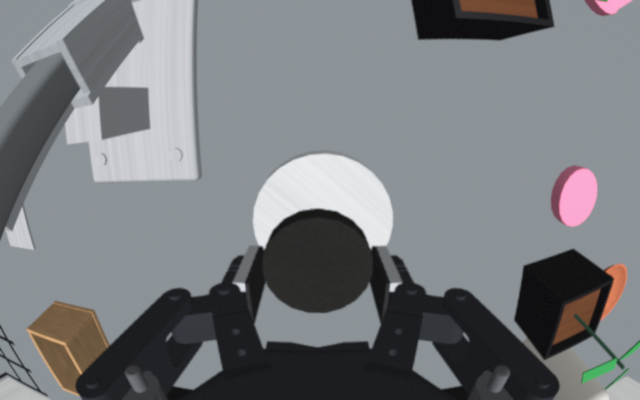

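Call:
{"fn": "servo_tool", "kwargs": {
  "motion": [
    [[4.5,-0.25,0.3,2,0],[4.5,-0.25,0.3,4,0],[4.5,-0.25,0.3,5,0],[4.5,-0.25,0.3,5.4,0],[4.5,-0.25,0.3,5.4,0],[4.5,-0.25,0.3,5.4,0],[5.6,-0.25,0.3,5.4,0],[8.5,-0.25,0.3,5.4,0]]
  ]
}}

```text
clock: 7.5
tool_pos: [575.2, -93.6, 17.7]
tcp_rot: [0.0, 0.0, 1.0, 0.0]
force: [-0.6, -0.6, 0.2]
width: 68.9
finger_force: 0.0
```

Call:
{"fn": "servo_tool", "kwargs": {
  "motion": [
    [[8.5,0,0,0,0],[8.5,0,0,0,0],[8.5,0,0,-0.5,0],[8.5,0,0,-3,0],[8.5,0,0,-7,0],[8.5,0,0,-11,0],[8.5,0,0,-13,0],[8.5,0,0,-13,0]]
  ]
}}

```text
clock: 8.3
tool_pos: [577.1, -93.7, 151.6]
tcp_rot: [0.003, 0.0, 1.0, 0.0]
force: [0.3, -0.4, 0.9]
width: 85.0
finger_force: 0.0
```

```bash
cat > e.py <<'E'
from h import *
s=readout.get_state(); print(s['tool_pos'].round(1),s['width'])
W=get_image('wrist'); save(W,'w3.png'); T=get_image('top')
for n,im,fi in(('w',W,True),('t',T,False)):
    m=blob(im,cyl(im,(577,-96),28,15,29,fi)[0],60 if fi else 15,dark); c,a=cen(m); print(n,c,a,'disc',fit(im,c,28,15,29,(577,-96),fi).round(1))
    # plate+disc silhouette edges: bright plate pixels + disc
    p=im['pixels'].astype(int); c0,a0=cyl(im,(577,-96),50,0,15,fi)
    m2=blob(im,c0,1.3*np.sqrt(a0/3.14),(lambda p:(p.min(2)>175)|(p.max(2)<75)) if fi else (lambda p:(p.min(2)>165)|(p.max(2)<75)))
    c,a=cen(m2); print('  plate',c,a,a0,fit(im,c,50,0,15,(577,-96),fi).round(1))
E
python3 e.py
```

```text
[577.1 -93.7 151.6] 85.0175909036656
w [317.46145415 186.82791377] 2737 disc [577.2 -92.7]
  plate [314.22152975 183.24003777] 5295 8632.243920427281 [578.6 -95.7]
t [341.71578947 189.69473684] 190 disc [578.3 -95. ]
  plate [341.48878924 189.52466368] 223 776.6981546571478 [580.3 -94.8]
```

View pics/w3.png

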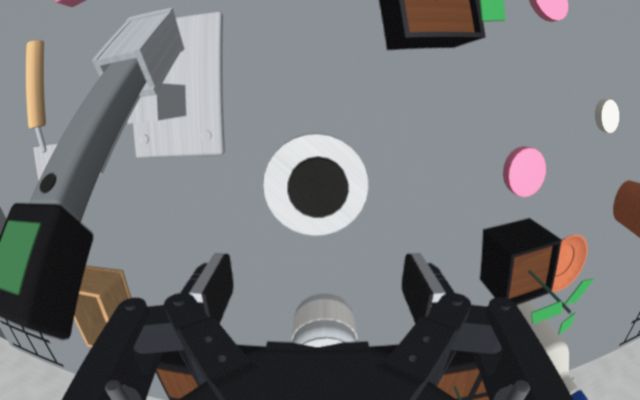

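Call:
{"fn": "servo_tool", "kwargs": {
  "motion": [
    [[8.5,1.2,4.5,0,0],[8.5,2.4,9.2,0,0],[8.5,3.7,13.9,0,0],[8.5,5.0,18.6,0,0],[8.5,6.2,23.3,0,0],[8.5,7.4,28,0,0],[8.5,8.7,32.7,2,0],[8.5,9.9,37.4,4.5,0]]
  ]
}}

```text
clock: 9.2
tool_pos: [477.0, 276.0, 104.9]
tcp_rot: [0.0, 0.0, 1.0, 0.0]
force: [0.6, 0.3, 0.1]
width: 84.9
finger_force: 0.0
```

Call:
{"fn": "servo_tool", "kwargs": {
  "motion": [
    [[8.5,0,0.2,0,0],[8.5,0,0.2,0,0],[8.5,0,0.2,0,0],[8.5,0,0.2,0,0],[8.5,0,0.2,0,0],[8.5,0,0.2,0,0],[8.5,0,0.2,0,0],[8.5,0,0.2,0,0]]
  ]
}}

```text
clock: 10.0
tool_pos: [478.1, 275.9, 105.8]
tcp_rot: [0.0, 0.001, 1.0, 0.0]
force: [-0.7, 0.6, -0.2]
width: 85.2
finger_force: 0.0
```

```bash
cat > f.py <<'E'
from h import *
s=readout.get_state(); print(s['tool_pos'].round(1),s['width'])
W=get_image('wrist')
x=(479,283); c0,a0=cyl(W,x,22,0,14,True); m=blob(W,c0,1.5*np.sqrt(a0/3.14),white); c,a=cen(m); print(c0,c,a,a0,fit(W,c,22,0,14,x,True).round(1))
E
python3 f.py
```

```text
[478.1 275.9 105.8] 85.20875232122452
[325.03320184 198.92732103] [325.98753894 201.51090343] 2247 2437.5540613560006 [481.2 283.8]
```

Call:
{"fn": "servo_tool", "kwargs": {
  "motion": [
    [[8.5,-0.1,0.6,4,0],[8.5,-0.1,0.6,7,0],[8.5,-0.1,0.6,9,0],[8.5,-0.1,0.6,10,0],[8.5,-0.1,0.6,10.4,0],[8.5,-0.1,0.6,10.4,0],[6.5,-0.1,0.6,10.4,0],[3.5,-0.1,0.6,10.4,0]]
  ],
  "squeeze": 30
}}

```text
clock: 10.85
tool_pos: [479.5, 282.7, 2.7]
tcp_rot: [0.001, 0.0, 1.0, 0.001]
force: [-0.1, -0.0, -0.8]
width: 58.5
finger_force: 0.0
```

Call:
{"fn": "servo_tool", "kwargs": {
  "motion": [
    [[3.5,0,0,0,0],[3.5,0,0,0,0],[3.5,0,0,0,0],[3.5,0,0,0,0],[3.5,0,0,0,0],[3.5,0,0,0,0],[3.5,0,0,0,0],[3.5,0,0,0,0]]
  ]
}}

```text
clock: 11.65
tool_pos: [479.3, 282.5, 2.7]
tcp_rot: [0.001, 0.0, 1.0, 0.001]
force: [-1.9, -0.1, 5.3]
width: 42.6
finger_force: 29.7
```

Call:
{"fn": "servo_tool", "kwargs": {
  "motion": [
    [[3.5,0,0,-3,0],[3.5,0,0,-6,0],[3.5,0,0,-9,0],[3.5,0,0,-9,0],[3.5,0,0,-9,0],[3.5,0,0,-9,0],[3.5,0,0,-9,0],[3.5,0,0,-9,0]]
  ]
}}

```text
clock: 12.45
tool_pos: [478.6, 281.7, 90.7]
tcp_rot: [-0.001, 0.001, 1.0, -0.001]
force: [-0.7, -0.2, -0.3]
width: 42.5
finger_force: 30.9
```

```bash
cat > g.py <<'E'
from h import *
s=readout.get_state(); print(s['tool_pos'].round(1),s['width'],s['finger_force'])
W=get_image('wrist')
x=s['tool_pos']; z=x[2]-2; c0,a0=cyl(W,x[:2],22,z,z+14,True); m=blob(W,c0,1.2*np.sqrt(a0/3.14),white); c,a=cen(m); print(c0,c,a,a0,fit(W,c,22,z,z+14,x[:2],True).round(1))
E
python3 g.py
```

```text
[478.6 281.7  90.7] 42.495609673617544 30.89082956314087
[316.17298757 258.76977856] [317.13484419 263.34711992] 5295 6321.3117302558385 [481.3 282.2]
```

Call:
{"fn": "servo_tool", "kwargs": {
  "motion": [
    [[3.5,-1.2,-4.7,0,0],[3.5,-2.4,-9.4,0,0],[3.5,-3.6,-14.1,0,0],[3.5,-4.8,-18.8,0,0],[3.5,-6.0,-23.5,0,0],[3.5,-7.2,-28.2,0,0],[3.5,-8.4,-32.9,0,0],[3.5,-9.6,-37.5,0,0]]
  ]
}}

```text
clock: 13.3
tool_pos: [574.7, -95.0, 91.3]
tcp_rot: [-0.0, 0.0, 1.0, -0.0]
force: [1.7, 0.6, -1.5]
width: 42.1
finger_force: 30.9
```

Call:
{"fn": "servo_tool", "kwargs": {
  "motion": [
    [[3.5,0,0,0,0],[3.5,0,0,0,0],[3.5,0,0,0,0],[3.5,0,0,0,0],[3.5,0,0,0,0],[3.5,0,0,0,0],[3.5,0,0,0,0],[3.5,0,0,0,0]]
  ]
}}

```text
clock: 14.1
tool_pos: [574.6, -92.6, 91.7]
tcp_rot: [0.0, 0.0, 1.0, 0.0]
force: [-0.0, 0.6, -0.5]
width: 42.7
finger_force: 31.0
```

```bash
cat > i.py <<'E'
from h import *
s=readout.get_state(); print(s['tool_pos'].round(1),s['width'],s['finger_force'])
W=get_image('wrist'); save(W,'w4.png')
x=s['tool_pos']; z=x[2]-2; c0,a0=cyl(W,x[:2],22,z,z+14,True); m=blob(W,c0,1.2*np.sqrt(a0/3.14),white); c,a=cen(m); print(c0,c,a,a0,fit(W,c,22,z,z+14,x[:2],True).round(1))
def ring(X,r,z): return np.array([proj(W,[X[0]+r*np.cos(t),X[1]+r*np.sin(t),z],True) for t in np.linspace(0,6.283,90)])
# overlay of models for eye check
o=cv2.cvtColor(W['pixels'],cv2.COLOR_RGB2BGR).copy()
for X,r,zz,col in(((577,-93.6),28,29,(0,0,255)),((578,-95),50,15,(255,0,0)),(x[:2]+[2.7,.5],22,z+14,(0,255,0))):
    cv2.polylines(o,[np.round(ring(X,r,zz)*8).astype(np.int32)],True,col,1,cv2.LINE_AA,3)
cv2.imwrite('pics/w4o.png',cv2.resize(o[110:330,190:440],None,fx=2.7,fy=2.7,interpolation=cv2.INTER_CUBIC))
E
python3 i.py
```

```text
[574.6 -92.6  91.7] 42.68869410401834 31.005658507347107
[316.18357398 258.78841368] [315.44579186 262.18497738] 5525 6320.206298072822 [576.6 -93. ]
```

View pics/w4o.png

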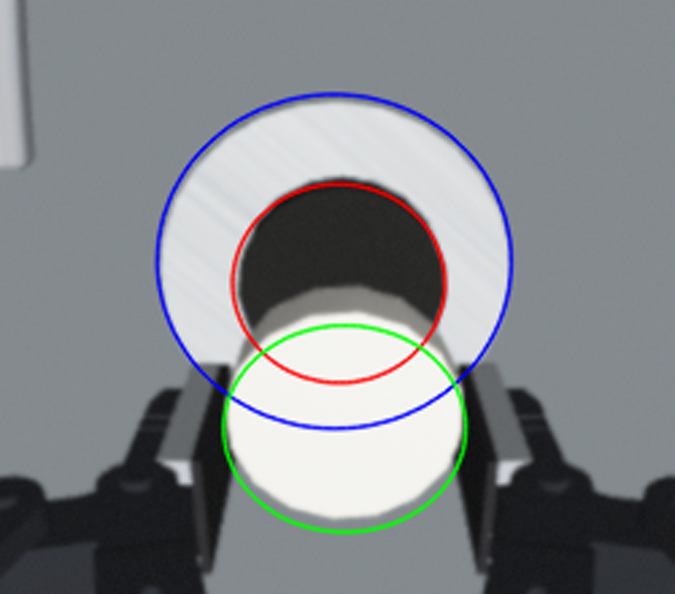

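Call:
{"fn": "servo_tool", "kwargs": {
  "motion": [
    [[3.5,0,-0.1,2,0],[3.5,0,-0.1,4,0],[3.5,0,-0.1,5,0],[3.5,0,-0.1,5.6,0],[3.5,0,-0.1,5.95,0],[3.5,0,-0.1,5.95,0],[3.5,0,-0.1,5.95,0],[3.5,0,-0.1,5.95,0]]
  ]
}}

```text
clock: 14.95
tool_pos: [575.0, -93.9, 32.7]
tcp_rot: [0.001, 0.0, 1.0, 0.0]
force: [0.4, -0.1, -0.4]
width: 42.1
finger_force: 31.0
```

Call:
{"fn": "servo_tool", "kwargs": {
  "motion": [
    [[5,0,0,0,0],[6,0,0,0,0],[7.5,0,0,0,0],[8.5,0,0,0,0],[8.5,0,0,0,0],[8.5,0,0,-2,0],[8.5,0,0,-6,0],[8.5,0,0,-11,0]]
  ]
}}

```text
clock: 15.75
tool_pos: [573.1, -94.1, 141.5]
tcp_rot: [-0.002, 0.001, 1.0, -0.0]
force: [0.7, 0.2, 0.7]
width: 85.4
finger_force: 0.0
```

Call:
{"fn": "servo_tool", "kwargs": {
  "motion": [
    [[8.5,0,0,-3,0],[8.5,0,0,-7,0],[8.5,0,0,-11,0],[8.5,0,0,-14,0],[8.5,0,0,-14,0],[8.5,0,0,-14,0],[8.5,0,0,-14,0],[8.5,0,0,-14,0]]
  ]
}}

```text
clock: 16.55
tool_pos: [574.0, -94.0, 280.7]
tcp_rot: [-0.001, 0.001, 1.0, -0.0]
force: [0.8, 0.5, -0.8]
width: 85.0
finger_force: 0.0
```

```bash
cat > j.py <<'E'
from h import *
s=readout.get_state(); print(s['tool_pos'].round(1),s['tcp_rot'],s['width'],s['qpos'].round(3))
W=get_image('wrist'); save(W,'w5.png'); T=get_image('top'); save(T,'t5.png')
for n,im,fi in(('w',W,True),('t',T,False)):
    c,a=cyl(im,(576,-93),22,29,43,fi); m=blob(im,c,1.2*np.sqrt(a/3.14),white if not fi else (lambda p:p.min(2)>225)); print(n,'white',cen(m),a,fit(im,cen(m)[0],22,29,43,(576,-93),fi))
def L(im): return im['pixels']
a=cv2.resize(L(W)[0:260,0:420],(760,470)); b=cv2.resize(L(T)[170:250,320:430],(760,552))
cv2.imwrite('pics/c5.png',cv2.cvtColor(cv2.resize(np.hstack([a[:470],b[:470]]),(800,248)),cv2.COLOR_RGB2BGR))
cv2.imwrite('pics/w5b.png',cv2.resize(cv2.imread('pics/w5.png')[0:300,0:420],(800,571)))
E
python3 j.py
```

```text
[574.  -94.  280.7] [-1.17013238e-03  5.02845214e-04  9.99999186e-01 -7.84032595e-05] 85.02460339436662 [ 0.174  0.179 -0.121 -0.    -1.274 -1.745]
w white (array([317.24971231, 165.56041427]), np.int64(869)) 991.0429902314208 [576.12326268 -93.02938543]
t white (array([341.2962963 , 192.26851852]), np.int64(108)) 159.99434032361023 [568.71972758 -92.90189907]
```

View pics/w5b.png

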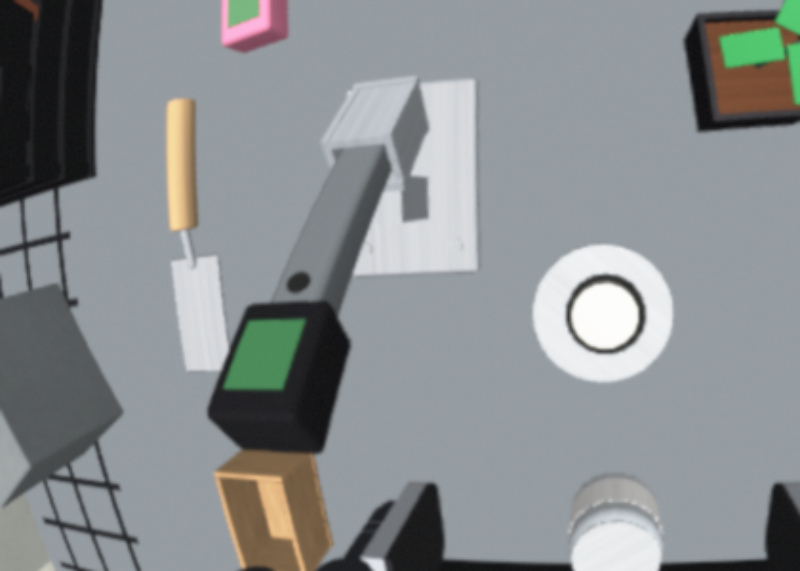

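Call:
{"fn": "servo_tool", "kwargs": {
  "motion": [
    [[8.5,1.2,-2.4,-1,0],[8.5,2.4,-4.8,-1,0],[8.5,3.6,-7.2,-1,0],[8.5,4.8,-9.6,-1,0],[8.5,6.0,-12,-1,0],[8.5,7.4,-14.4,-1,0],[8.5,7.4,-14.4,-1,0],[8.5,7.4,-14.4,-1,0]]
  ]
}}

```text
clock: 17.45
tool_pos: [500.1, -238.4, 291.7]
tcp_rot: [-0.0, 0.001, 1.0, 0.0]
force: [0.2, -0.3, 0.3]
width: 85.0
finger_force: 0.0
```

```bash
cat > k.py <<'E'
from h import *
s=readout.get_state(); print(s['tool_pos'].round(1))
import pickle
W=get_image('wrist'); pickle.dump({k:W[k] for k in('pixels','R','t','fx','fy','cx','cy')},open('w6.pkl','wb')); save(W,'w6.png')
c50,s50=np.cos(np.radians(50)),np.sin(np.radians(50))
def hold(h,P):  # holder frame -> world
    x,y,a=h; P=np.atleast_2d(P); return np.c_[x+np.cos(a)*P[:,0]-np.sin(a)*P[:,1], y+np.sin(a)*P[:,0]+np.cos(a)*P[:,1], P[:,2]]
def sens(P): P=np.atleast_2d(P); return np.c_[30+c50*P[:,0]-s50*P[:,2], P[:,1], 135+s50*P[:,0]+c50*P[:,2]]
B=[[-70,-50,12],[70,-50,12],[70,50,12],[-70,50,12]]
Hd=[[60,-23,17],[120,-23,17],[120,23,17],[60,23,17]]
Ha=[[-55,-14,12],[60,-14,12],[60,14,12],[-55,14,12]]
h=(476,-237,-0.01)
o=cv2.cvtColor(W['pixels'],cv2.COLOR_RGB2BGR).copy()
for Q,col in((hold(h,B),(255,0,0)),(hold(h,sens(Hd)),(0,0,255)),(hold(h,sens(Ha)),(0,255,255))):
    p=np.array([proj(W,q,True) for q in Q]); print(p.round(1).tolist()); cv2.polylines(o,[np.round(p*8).astype(np.int32)],True,col,1,cv2.LINE_AA,3)
cv2.imwrite('pics/w6o.png',cv2.resize(o[0:340,120:520],None,fx=1.7,fy=1.7,interpolation=cv2.INTER_CUBIC))
E
python3 k.py
```

```text
[ 500.1 -238.4  291.7]
[[280.6, 90.3], [281.9, 190.2], [352.1, 190.7], [355.0, 91.0]]
[[290.5, 232.2], [287.6, 300.8], [346.6, 301.1], [344.2, 232.6]]
[[304.7, 137.8], [301.2, 234.9], [333.4, 235.1], [330.7, 138.0]]
```

View pics/w6o.png

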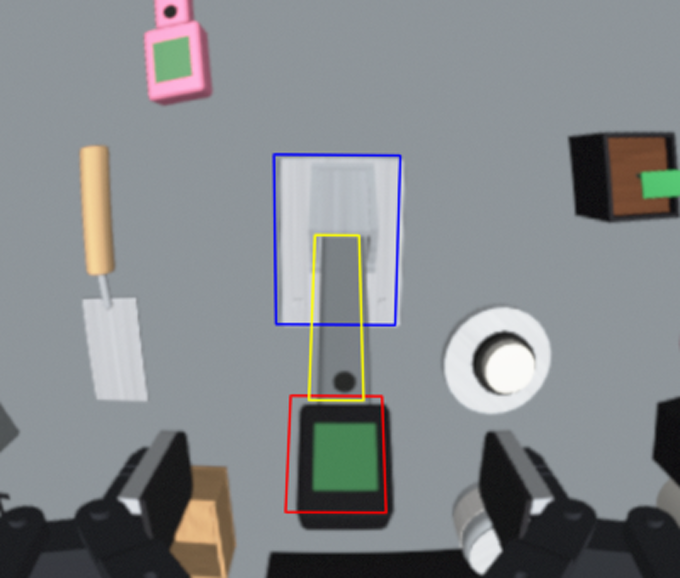

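Call:
{"fn": "servo_tool", "kwargs": {
  "motion": [
    [[8.5,1.3,0.4,1,0],[8.5,1.3,0.4,4,0],[8.5,1.3,0.4,7,0],[8.5,1.3,0.4,10,0],[8.5,1.3,0.4,13,0],[8.5,1.3,0.4,15.5,0],[8.5,1.3,0.4,16.5,0],[8.5,1.3,0.4,16.9,0]]
  ]
}}

```text
clock: 18.3
tool_pos: [487.4, -233.3, 122.2]
tcp_rot: [-0.001, -0.0, 1.0, 0.0]
force: [-0.1, -0.0, -0.3]
width: 85.2
finger_force: 0.0
```

Call:
{"fn": "servo_tool", "kwargs": {
  "motion": [
    [[8.5,0,0,0,0],[8.5,0,0,0.1,0],[8.5,0,0,0.2,0],[8.5,0,0,0.3,0],[8.5,0,0,0.4,0],[8.5,0,0,0.5,0],[8.5,0,0,0.6,0],[8.5,0,0,0.6,0]]
  ]
}}

```text
clock: 19.1
tool_pos: [487.3, -233.9, 116.9]
tcp_rot: [-0.0, 0.001, 1.0, 0.0]
force: [0.5, -0.2, 0.1]
width: 84.7
finger_force: 0.0
```

```bash
cat > l.py <<'E'
from h import *
s=readout.get_state(); print(s['tool_pos'].round(1),s['force'].round(1),s['width'])
W=get_image('wrist'); save(W,'w7.png'); S=get_image('scene')
a=cv2.resize(W['pixels'],(640,400)); b=cv2.resize(S['pixels'][100:260,180:380],(560,448),interpolation=cv2.INTER_CUBIC)
c=np.zeros((448,1200,3),np.uint8); c[:400,:640]=a; c[:,640:]=b
cv2.imwrite('pics/c7.png',cv2.cvtColor(cv2.resize(c,(800,299),interpolation=cv2.INTER_AREA),cv2.COLOR_RGB2BGR))
E
python3 l.py
```

```text
[ 487.3 -233.9  116.9] [ 0.5 -0.2  0.1] 84.73745588686312
```

View pics/c7.png

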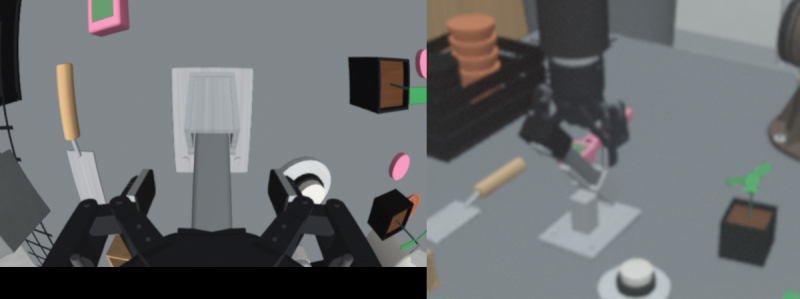

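Call:
{"fn": "servo_tool", "kwargs": {
  "motion": [
    [[8.5,0,0,0.1,0],[8.5,0,0,0.2,0],[8.5,0,0,0.3,0],[8.5,0,0,0.4,0],[8.5,0,0,0.4,0],[8.5,0,0,0.5,0],[8.5,0,0,0.5,0],[8.5,0,0,0.5,0]]
  ]
}}

```text
clock: 20.0
tool_pos: [487.4, -233.9, 112.1]
tcp_rot: [-0.0, 0.0, 1.0, -0.0]
force: [0.4, -0.6, 1.5]
width: 84.9
finger_force: 0.0
```

Call:
{"fn": "servo_tool", "kwargs": {
  "motion": [
    [[8.5,0,0,0.1,0],[8.5,0,0,0.2,0],[8.5,0,0,0.3,0],[8.5,0,0,0.3,0],[6,0,0,0.3,0],[4,0,0,0.3,0],[2,0,0,0.3,0],[2,0,0,0.3,0]]
  ],
  "squeeze": 60
}}

```text
clock: 20.8
tool_pos: [487.4, -233.9, 109.1]
tcp_rot: [0.0, 0.0, 1.0, 0.0]
force: [0.1, 3.5, 7.2]
width: 27.4
finger_force: 7.4
```

Call:
{"fn": "servo_tool", "kwargs": {
  "motion": [
    [[2,0,0,0,0],[2,0,0,0,0],[2,0,0,0,0],[2,0,0,0,0],[2,0,0,0,0],[2,0,0,0,0],[2,0,0,0,0],[2,0,0,0,0]]
  ]
}}

```text
clock: 21.6
tool_pos: [487.5, -233.9, 109.4]
tcp_rot: [0.0, 0.0, 1.0, -0.0]
force: [-2.5, 0.8, 5.6]
width: 26.8
finger_force: 59.6
```

Call:
{"fn": "servo_tool", "kwargs": {
  "motion": [
    [[2,-0.32,0,-0.38,0],[2,-0.96,0,-1.15,0],[2,-1.6,0,-1.92,0],[2,-2.25,0,-2.68,0],[2,-2.9,0,-3.45,0],[2,-3.54,0,-4.21,0],[2,-4.18,0,-4.98,0],[2,-4.82,0,-5.75,0]]
  ]
}}

```text
clock: 22.4
tool_pos: [536.2, -233.9, 167.3]
tcp_rot: [-0.0, 0.0, 1.0, 0.0]
force: [-3.0, -0.3, -1.6]
width: 27.2
finger_force: 59.0
```

Call:
{"fn": "servo_tool", "kwargs": {
  "motion": [
    [[2,-0.64,0,-0.77,0],[2,-1.28,0,-1.53,0],[2,-1.93,0,-2.3,0],[2,-2.57,0,-3.1,0],[2,-3.5,0,-4.2,0],[2,-4.5,0,-5.4,0],[2,-5.5,0,-6.6,0],[2,-6,0,-7,0]]
  ]
}}

```text
clock: 23.2
tool_pos: [597.7, -234.1, 238.3]
tcp_rot: [0.002, 0.0, 1.0, -0.0]
force: [0.7, 0.3, -1.7]
width: 26.6
finger_force: 59.2
```

```bash
cat > m.py <<'E'
from h import *
s=readout.get_state(); print(s['tool_pos'].round(1),s['force'].round(1),s['width'],s['finger_force'],s['qpos'].round(2))
W=get_image('wrist'); S=get_image('scene'); T=get_image('top')
a=W['pixels']; b=cv2.resize(S['pixels'][60:260,160:380],(440,400),interpolation=cv2.INTER_CUBIC)
cv2.imwrite('pics/c8.png',cv2.cvtColor(cv2.resize(np.hstack([a,b]),(800,296),interpolation=cv2.INTER_AREA),cv2.COLOR_RGB2BGR))
E
python3 m.py
```

```text
[ 597.7 -234.1  238.3] [ 0.7  0.3 -1.7] 26.575068271014054 59.16947543621063 [-0.07  0.3  -0.06  0.   -1.21 -1.5 ]
```

View pics/c8.png

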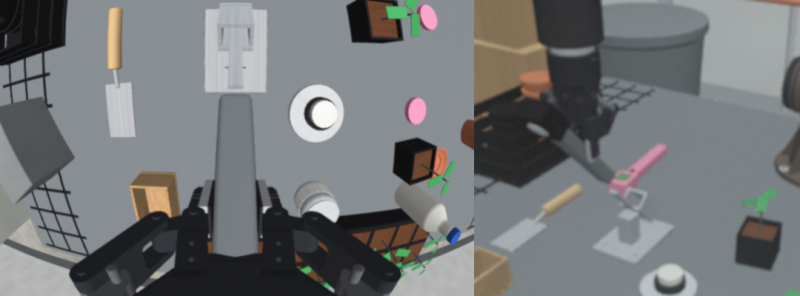

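Call:
{"fn": "servo_tool", "kwargs": {
  "motion": [
    [[2,-1.5,-0.8,0,-8],[2,-3,-1.6,0,-16],[2,-4.5,-2.4,0,-24],[2,-5.7,-3.2,0,-32],[2,-5.7,-4,0,-40],[2,-5.7,-5,0,-48],[2,-5.7,-6.6,0,-56],[2,-5.7,-6.6,0,-64]]
  ]
}}

```text
clock: 24.15
tool_pos: [651.7, -301.4, 235.4]
tcp_rot: [-0.001, -0.531, 0.847, 0.001]
force: [0.2, 0.9, -2.9]
width: 27.1
finger_force: 59.2
```

Call:
{"fn": "servo_tool", "kwargs": {
  "motion": [
    [[2,0,0,1,-8],[2,0,0,4,-16],[2,0,0,7,-24],[2,0,0,10,-26],[2,0,0,12.5,-26],[2,0,0,14,-26],[2,0,0,14.4,-26],[2,0,0,14.4,-26]]
  ]
}}

```text
clock: 24.95
tool_pos: [652.5, -300.2, 92.4]
tcp_rot: [-0.0, -0.707, 0.707, 0.0]
force: [-0.0, 0.4, -1.2]
width: 27.2
finger_force: 59.3
```

Call:
{"fn": "servo_tool", "kwargs": {
  "motion": [
    [[2,0,0,0.5,0],[2,0,0,1,0],[2,0,0,1.4,0],[2,0,0,1.7,0],[2,0,0,2,0],[2,0,0,2.2,0],[2,0,0,2.4,0],[2,0,0,2.4,0]]
  ],
  "squeeze": 20
}}

```text
clock: 25.75
tool_pos: [652.7, -300.0, 69.7]
tcp_rot: [-0.0, -0.707, 0.707, -0.0]
force: [-1.9, 2.1, 5.6]
width: 26.8
finger_force: 60.2
```

Call:
{"fn": "servo_tool", "kwargs": {
  "motion": [
    [[2.3,0,0,0,0],[2.3,0,0,0,0],[2.3,-0.2,0,0.15,0],[2.3,-0.4,0,0.3,0],[2.3,-0.6,0,0.45,0],[2.3,-0.8,0,0.6,0],[2.3,-1,0,0.75,0],[2.3,-1.2,0,0.9,0]]
  ],
  "squeeze": 20
}}

```text
clock: 26.55
tool_pos: [653.1, -288.3, 61.8]
tcp_rot: [0.0, -0.707, 0.707, -0.001]
force: [-3.2, 4.4, 10.7]
width: 26.9
finger_force: 59.4
```

Call:
{"fn": "servo_tool", "kwargs": {
  "motion": [
    [[2.6,-0.25,0,0.25,0],[2.6,-0.5,0,0.5,0],[2.6,-0.75,0,0.8,0],[2.6,-1,0,1.1,0],[2.6,-1.2,0,1.4,0],[2.6,-1.4,0,1.7,0],[2.6,-1.6,0,2.0,0],[2.6,-1.8,0,2.35,0]]
  ],
  "squeeze": 20
}}

```text
clock: 27.35
tool_pos: [654.4, -270.0, 37.9]
tcp_rot: [-0.001, 0.707, -0.707, 0.002]
force: [0.9, 1.5, 6.6]
width: 27.2
finger_force: 57.2
```

```bash
cat > n.py <<'E'
from h import *
s=readout.get_state(); x=s['tool_pos']; print(x.round(1),s['force'].round(1),s['torque'].round(2),s['width'],s['finger_force'])
for n in('scene','top','wrist'):
    im=get_image(n); save(im,f'n_{n}.png'); fi=n=='wrist'
    p=im['pixels'].astype(int)
    # green display: bystander leaves excluded by region
    g=(p[...,1]>p[...,0]+25)&(p[...,1]>p[...,2]+15)
    nn,l,st,ce=cv2.connectedComponentsWithStats(g.astype(np.uint8))
    print(n,[(ce[k].round(1).tolist(),int(st[k,4])) for k in range(1,nn) if st[k,4]>15])
    print('  exp display level',proj(im,[x[0],x[1]+120,40],fi).round(),' at 20deg',proj(im,[x[0],x[1]+105,100],fi).round())
    for m in nets.masks_of('sensor_grip',im)[:3]: print('  mask',round(m['conf'],2),np.round(m['box'],1))
E
python3 n.py
```

```text
[ 654.4 -270.    37.9] [0.9 1.5 6.6] [0.44 0.1  0.01] 27.20988510739736 57.16933786869049
scene [([632.2, 87.6], 739), ([627.1, 120.3], 18), ([633.4, 127.0], 29), ([259.9, 178.9], 16), ([353.5, 195.0], 172), ([244.6, 230.5], 67), ([366.1, 266.0], 278), ([188.9, 267.0], 142), ([173.7, 275.7], 225), ([216.0, 274.9], 149), ([200.3, 283.0], 240), ([123.6, 288.3], 356), ([160.4, 291.4], 174), ([143.5, 300.9], 272), ([278.4, 304.8], 102), ([262.3, 314.6], 245), ([313.1, 315.6], 137), ([297.6, 327.0], 296), ([220.6, 323.1], 162), ([202.7, 332.8], 311), ([253.8, 335.3], 147), ([236.3, 346.0], 339), ([379.0, 368.5], 964), ([319.9, 382.6], 656), ([353.6, 395.4], 170)]
  exp display level [255. 256.]  at 20deg [248. 234.]
  mask 0.89 [270.7 174.6  40.6  33.3]
  mask 0.67 [225.7 236.   75.9  25.8]
top [([327.9, 77.0], 223), ([377.1, 71.7], 136), ([398.7, 75.1], 185), ([306.1, 73.5], 153), ([230.2, 72.2], 63), ([257.4, 79.0], 211), ([238.9, 78.3], 69), ([300.8, 82.6], 80), ([372.3, 80.8], 65), ([228.8, 84.4], 63), ([354.3, 95.6], 158), ([282.4, 97.8], 151), ([306.6, 98.0], 160), ([378.0, 96.1], 142), ([230.5, 97.0], 67), ([239.0, 103.0], 67), ([373.2, 105.6], 67), ([276.5, 107.1], 76), ([301.3, 107.4], 80), ([349.3, 105.2], 69), ([229.2, 109.2], 67), ([265.0, 160.0], 222), ([368.3, 160.9], 121), ([431.0, 268.1], 68)]
  exp display level [359. 165.]  at 20deg [365. 161.]
  mask 0.81 [391.6 164.1  66.5  17.4]
wrist [([20.0, 359.5], 304), ([10.9, 388.8], 175)]
  exp display level [320. 399.]  at 20deg [320. 462.]
  mask 0.6 [316.9 216.7  60.4 260.8]
  mask 0.46 [550.  304.9 180.  190.1]
```

Call:
{"fn": "servo_tool", "kwargs": {
  "motion": [
    [[2.6,-0.2,0,0.4,0],[2.6,-0.35,0,0.8,0],[2.6,-0.5,0,1.2,0],[2.6,-0.65,0,1.6,0],[2.6,-0.75,0,2.0,0],[2.6,-0.85,0,2.3,0],[2.6,-0.9,0,2.5,0],[2.6,-0.9,0,2.5,0]]
  ]
}}

```text
clock: 28.45
tool_pos: [652.4, -261.1, 10.6]
tcp_rot: [-0.0, -0.707, 0.707, 0.0]
force: [-0.1, 0.9, 1.6]
width: 27.0
finger_force: 56.7
```

```bash
cat >> h.py <<'E'
def green(im,uv,rad=25):
    p=im['pixels'].astype(int); g=((p[...,1]>p[...,0]+25)&(p[...,1]>p[...,2]+15)).astype(np.uint8)
    n,l,st,ce=cv2.connectedComponentsWithStats(g)
    k=[k for k in range(1,n) if st[k,4]>30 and np.hypot(*(ce[k]-uv))<rad]
    return min([ce[j] for j in k],key=lambda c:np.hypot(*(c-uv))) if k else None
def tri(ims,uvs):
    A=[];b=[]
    for im,uv in zip(ims,uvs):
        c,d=ray(im,*uv); d=d/np.linalg.norm(d); M=np.eye(3)-np.outer(d,d); A.append(M); b.append(M@c)
    X=np.linalg.lstsq(np.vstack(A),np.hstack(b),rcond=None)[0]; return X,[np.linalg.norm(M@X-q) for M,q in zip(A,b)]
E
cat > q.py <<'E'
from h import *
s=readout.get_state(); x=s['tool_pos']; print(x.round(1),s['force'].round(1),s['torque'].round(2),s['width'],s['finger_force'])
S=get_image('scene');T=get_image('top'); e=[x[0],x[1]+120,35]
g=[green(i,proj(i,e)) for i in(S,T)]; print(g,[proj(i,e) for i in(S,T)])
if g[0] is not None and g[1] is not None: X,r=tri((S,T),g); print('display',X.round(1),np.round(r,1),'rel',(X-x).round(1))
E
python3 q.py
```

```text
[ 652.4 -261.1   10.6] [-0.1  0.9  1.6] [-0.06 -0.34  0.01] 27.011422450987844 56.71994984149933
[array([253.84297521, 251.74380165]), array([360.78899083, 164.3853211 ])] [array([258.9248349 , 258.09377992]), array([355.77353145, 165.55555832])]
display [ 653.  -155.2   49.8] [0.7 0.7] rel [  0.6 105.8  39.3]
```

Call:
{"fn": "servo_tool", "kwargs": {
  "motion": [
    [[3.2,0,0,0,0],[4,0,0,0,0],[5,0,0,0,0],[6,0,0,0,0],[6,0,0,0,0],[6,0,0,0,0],[6,0,0,0,0],[6,0,0,0,0]]
  ]
}}

```text
clock: 29.35
tool_pos: [652.6, -261.0, 11.1]
tcp_rot: [0.0, -0.707, 0.707, 0.0]
force: [0.0, 0.4, 0.7]
width: 59.7
finger_force: 0.0
```

```bash
python3 q.py; python3 - <<'E'
from h import *
T=get_image('top'); W=get_image('wrist'); S=get_image('scene')
for im in(T,S):
    for m in nets.masks_of('sensor_grip',im)[:2]:
        p=np.argwhere(m['pixels'])[:,::-1].astype(np.float32); r=cv2.minAreaRect(p); print(round(m['conf'],2),np.round(m['box']),r,[onz(im,*b,25)[:2].round().tolist() for b in cv2.boxPoints(r)])
for th,x in(('pot_a_mid',65),('tin',75),('clay_pot',85)):
    for m in nets.masks_of(th,T)[:1]: print(th,onz(T,*m['box'][:2],x)[:2].round())
E
```

```text
[ 652.6 -261.    11.1] [0.  0.4 0.7] [ 0.03 -0.03 -0.02] 59.67743676248061 0.0
[array([255.128, 256.576]), array([355.425, 165.025])] [array([258.89589075, 258.15020025]), array([355.75339615, 165.49138733])]
display [ 655.7 -143.7   40.8] [4.7 4.7] rel [  3.1 117.3  29.7]
0.97 [388. 168.  66.  15.] ((389.0, 167.0), (14.0, 68.0), 90.0) [[672.0, -140.0], [666.0, -356.0], [621.0, -354.0], [627.0, -138.0]]
0.93 [434. 298.  23.  75.] ((433.52313232421875, 296.1846008300781), (76.6534652709961, 16.372583389282227), 82.87498474121094) [[353.0, -336.0], [358.0, -387.0], [123.0, -406.0], [118.0, -356.0]]
0.91 [231. 251.  80.  37.] ((229.3836212158203, 254.11968994140625), (84.05743408203125, 20.785320281982422), 13.240520477294922) [[718.0, -315.0], [650.0, -362.0], [613.0, -128.0], [680.0, -98.0]]
0.79 [270. 178.  37.  30.] ((269.6880187988281, 176.8277587890625), (16.307729721069336, 41.33527755737305), 56.97612762451172) [[341.0, -401.0], [141.0, -390.0], [217.0, -307.0], [398.0, -325.0]]
pot_a_mid [653. 124.]
clay_pot [593. 368.]
```

```bash
python3 q.py; python3 - <<'E'
from h import *
T=get_image('top'); S=get_image('scene'); W=get_image('wrist')
p=T['pixels'].astype(int).sum(2)//3
for r in(161,165,169): print(r,p[r,338:400].tolist())
for c in(356,360,366): print(c,p[150:182,c].tolist())
print('front',proj(T,[653,-118,30]),'rear of head',proj(T,[653,-178,30]))
# wrist: handle tail edge column profile along image column 317
w=W['pixels'].astype(int).sum(2)//3
print(w[0:300:6,317].tolist()); print(w[150,250:390:4].tolist())
print([proj(W,[653,y,26],True).round().tolist() for y in(-355,-345,-335)])
E
```

```text
[ 652.6 -261.1   11.1] [ 0.6 -0.5 -0.5] [ 0.04 -0.05  0.04] 59.98025479760893 0.0
[array([255.22834646, 256.5511811 ]), array([355.425, 165.025])] [array([258.87230896, 258.14680294]), array([355.77144653, 165.48562406])]
display [ 655.7 -143.6   40.9] [4.6 4.6] rel [  3.  117.5  29.8]
161 [79, 78, 77, 77, 77, 76, 77, 75, 74, 72, 70, 69, 64, 59, 50, 56, 83, 101, 101, 88, 65, 79, 98, 101, 101, 103, 94, 69, 44, 42, 70, 112, 135, 137, 136, 136, 138, 138, 139, 138, 136, 128, 121, 121, 123, 123, 124, 125, 123, 103, 59, 33, 30, 34, 34, 32, 34, 32, 32, 40, 67, 107]
165 [79, 77, 78, 78, 78, 77, 76, 75, 75, 72, 69, 69, 65, 61, 53, 60, 94, 117, 113, 86, 58, 88, 115, 118, 117, 117, 108, 85, 54, 43, 66, 110, 126, 100, 57, 48, 87, 124, 140, 143, 143, 142, 142, 142, 142, 142, 142, 142, 143, 143, 133, 105, 64, 34, 29, 33, 33, 34, 33, 32, 33, 32]
169 [78, 78, 79, 78, 78, 77, 77, 76, 75, 74, 72, 69, 65, 60, 54, 61, 95, 114, 95, 54, 49, 91, 111, 111, 110, 110, 101, 81, 54, 44, 56, 93, 119, 124, 124, 123, 121, 121, 119, 119, 118, 118, 117, 115, 114, 113, 112, 112, 111, 110, 110, 112, 111, 91, 52, 33, 3
[... 315 characters left out ...]
7, 137]
366 [78, 76, 72, 66, 58, 64, 105, 130, 110, 61, 38, 44, 47, 49, 53, 54, 54, 54, 56, 54, 50, 42, 32, 66, 115, 137, 139, 138, 138, 138, 138, 138]
front [348.38207655 165.81032845] rear of head [367.31688281 165.32066809]
[141, 141, 141, 141, 140, 140, 140, 141, 140, 140, 140, 108, 146, 150, 149, 150, 149, 148, 148, 148, 148, 148, 147, 148, 148, 148, 147, 148, 147, 147, 146, 146, 147, 147, 147, 146, 146, 147, 146, 145, 145, 146, 144, 145, 144, 145, 146, 144, 144, 144]
[141, 140, 141, 140, 141, 140, 140, 140, 141, 102, 128, 147, 148, 147, 146, 147, 147, 148, 148, 148, 147, 147, 147, 145, 125, 120, 140, 141, 141, 140, 141, 140, 141, 140, 141]
[[321.0, 64.0], [321.0, 88.0], [321.0, 112.0]]
```

Call:
{"fn": "servo_tool", "kwargs": {
  "motion": [
    [[6,-0.7,0,0,0],[6,-1.5,0,0.3,0],[6,-2.2,0,0.7,0],[6,-2.2,0,0.7,0],[4,-2.2,0,0.7,0],[2,-2.2,0,0.7,0],[2,-2.2,0,0.7,0],[2,-2.2,0,0.7,0]]
  ],
  "squeeze": 70
}}

```text
clock: 30.9
tool_pos: [653.0, -239.2, 4.4]
tcp_rot: [0.0, -0.707, 0.707, -0.0]
force: [0.6, 1.0, 1.9]
width: 26.9
finger_force: 69.5
```

Call:
{"fn": "servo_tool", "kwargs": {
  "motion": [
    [[2,0,0,0,0],[2,0,0,0,0],[2,0,0,0,0],[2,0,0,0,0],[2,0,0,-0.5,0],[2,0,0,-1,0],[2,0,0,-2,0],[2,0,0,-3,0]]
  ]
}}

```text
clock: 31.7
tool_pos: [652.4, -239.0, 34.7]
tcp_rot: [-0.0, -0.707, 0.707, 0.0]
force: [0.5, 0.7, -1.1]
width: 26.9
finger_force: 69.3
```

Call:
{"fn": "servo_tool", "kwargs": {
  "motion": [
    [[2,0,0,-2,0],[2,0,0,-4,0],[2,0,0,-6,0],[2,0,0,-8,0],[2,0,0,-10,0],[2,0,0,-11,0],[2,0,0,-11,0],[2,0,0,-11,0]]
  ]
}}

```text
clock: 32.5
tool_pos: [652.3, -238.9, 143.7]
tcp_rot: [0.0, -0.707, 0.708, 0.0]
force: [-0.1, 0.2, -1.9]
width: 26.7
finger_force: 69.2
```

```bash
sed -i 's/e=\[x\[0\],x\[1\]+120,35\]/e=[x[0],x[1]+87,x[2]+30]/' q.py; python3 q.py
```

```text
[ 652.3 -238.9  143.7] [-0.1  0.2 -1.9] [-0.01 -0.04 -0.03] 26.748235944547126 69.20251250267029
[array([251.0234375, 209.25     ]), array([362.96078431, 157.53594771])] [array([251.18523609, 209.56397387]), array([362.72686796, 157.74806786])]
display [ 652.6 -152.3  174.6] [0.2 0.2] rel [ 0.3 86.6 30.9]
```

Call:
{"fn": "servo_tool", "kwargs": {
  "motion": [
    [[2,-0.9,1.3,0,0],[2,-1.8,2.6,0,0],[2,-2.7,3.9,0,0],[2,-3.6,5.2,0,0],[2,-4.6,6.5,0,0],[2,-5.5,7.7,0,0],[2,-5.5,7.7,0,0],[2,-5.5,7.7,0,0]]
  ]
}}

```text
clock: 33.4
tool_pos: [575.6, -183.9, 143.7]
tcp_rot: [-0.0, -0.707, 0.707, 0.0]
force: [-0.1, -0.0, -3.1]
width: 27.0
finger_force: 69.2
```

```bash
cat >> q.py <<'E'
p=S['pixels'].astype(int)
for n,c,r,z0,z1 in(('white',(575,-93.8),22,29,43),):
    c0,a0=cyl(S,c,r,z0,z1); print(n,'scene expect',c0,a0)
    try: m=blob(S,c0,14,white); print(cen(m),fit(S,cen(m)[0],r,z0,z1,c))
    except Exception as ex: print(ex)
for th in('sensor_grip','reference_center'):
    for m in nets.masks_of(th,S)[:2]: print(th,round(m['conf'],2),np.round(m['box']))
E
python3 q.py
```

```text
[ 575.6 -183.9  143.7] [-0.1 -0.  -3.1] [-0.05 -0.04  0.01] 27.010149800308074 69.21760082244873
[array([289.4375    , 199.70535714]), array([344.65714286, 189.02857143])] [array([289.55114489, 200.02332317]), array([344.25936369, 184.92833015])]
display [ 565.8 -100.2  167.9] [2.6 2.6] rel [-9.9 83.7 24.2]
white scene expect [291.79878018 246.06161565] 223.46342067490332
(array([291.75      , 244.88983051]), np.int64(236)) [570.99280183 -96.30925905]
sensor_grip 0.69 [262. 200.  84.  40.]
sensor_grip 0.69 [282. 172.  23.  28.]
reference_center 0.68 [291. 244.  20.  10.]
reference_center 0.37 [291. 256.  41.  28.]
```

Call:
{"fn": "servo_tool", "kwargs": {
  "motion": [
    [[2,0,0,0,0],[2,0,0,0,0],[2,0,0,0,0],[2,0,0,0,0],[2,0,0,0,0],[2,0,0,0,0],[2,0,0,0,0],[2,0,0,0,0]]
  ]
}}

```text
clock: 34.4
tool_pos: [575.7, -184.0, 144.2]
tcp_rot: [0.0, -0.707, 0.707, -0.0]
force: [-0.4, -0.1, -2.6]
width: 26.7
finger_force: 69.2
```

```bash
python3 -c "
from rig import order; print(order.job_done())"
```

```text
the job is handed in; nothing more can be done
None
```

I handed the job in at 34 s, no verdict shown: the discs are stacked and centred on the plate, and the sensor is held level, window down, about 100 mm above the white disc by my measurements.

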